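Prime the bench oiler until its indicator pin pops out

TASK

Prime the bench oiler: with the closed fingertips, push its plunger cap down and let it spring back up, again and again, until the steel indicator pin on the small turret pops fully out, then let go with the plunger back up. Never touch the pin itself, and do not pick up or disturb the clipper, the screwdriver or the oil bottle around it.

Things in the scene. Friction and masses are not known exactly. Their poses are not given: they have to be found in the camera images.
- oiler: bench oiler screwed to the bench: grey base 190 x 90 x 12 mm, long along its x; on it a barrel in the middle (50 mm wide, 120 mm high, plunger on its axis), an amber reservoir 58 mm to -x (47 mm wide, 84 mm high), the indicator turret 62 mm to +x (28 mm wide, 85 mm high). Origin: on the bench on the plunger's axis, z up. Turned at most 0.8 rad; -x end roughly towards the robot
- cap_top (a point): middle of the top of the plunger's black mushroom cap, 46 mm across and nearly flat (2-3 mm domed), on an upright 16 mm steel rod; 165 mm above the bench when the plunger is up, 141 mm when fully down; moves with the plunger. Press here, straight down
- plunger (a joint): plunger travel in m: 0 = up (sprung), 0.024 = fully down at the stop. A spring pushes it back up: it needs about 5 N at the top and 13 N at the bottom, some more if pushed fast, and returns by itself in about 0.3 s when let go
- indicator: the steel indicator pin, 12 mm across, upright in the turret 62 mm towards the oiler's +x from the plunger's axis; origin on its axis, 2 mm below its flat top. Not to be touched
- pin_tip (a point): middle of the pin's flat top: 87 mm above the bench when fully in (2 mm shows), 111 mm when fully out (26 mm shows, dark ring at its foot). Starts at 87 to 93 mm. A push raises it by 1/8 of the plunger's travel (3 mm a full stroke); it stays put while the plunger returns. From about 104 mm (102 to 106) it pops by itself to 111 mm within 1 s and stays. More pumping does no harm
- clipper: loose hair clipper lying on the bench about 0.15 m to the oiler's +y side, 155 x 46 x 40 mm, long side along its x; origin under its middle. Bystander
- screwdriver: loose screwdriver, 190 mm long, lying on the bench about 0.14 m to the oiler's -y side, within 0.3 rad of the oiler's x; origin under its middle. Bystander
- bottle: loose small oil bottle, 38 mm across and 95 mm high, standing upright about 0.16 m beyond the oiler's axis (its +x end); origin at the centre of its foot. Bystander
Mind the look-alikes: they are no part of the job. There is more than one size of the oiler; the job needs the smallest.

How it is judged (in metres and radians):
On the way, in this order (a step that is already met when the one before it is completed fails the run):
1. the pin has been pumped half out (z of pin_tip in the frame of oiler above 0.099 m), for 0.1 s.
2. the pin has popped fully out (z of pin_tip in the frame of oiler above 0.109 m), for 0.2 s.
At the end, for the whole second after the job is handed in: the indicator pin is fully out (at least 22 of its 24 mm), the plunger is back up (within 3 mm), clipper, screwdriver and bottle are within 20 mm of where they were and the bottle is upright (z of pin_tip in the frame of oiler above 0.109 m and value of joint plunger below 0.003 m and distance of each of clipper, screwdriver, bottle from where it was at the start of the episode below 0.02 m and angle between bottle's own z axis and vertical below 0.2 rad); the robot touches nothing.
It fails at once if the pin is touched by the robot (contact force between indicator and the fingers above 0.3 N or contact force between indicator and the arm above 0.3 N).
It fails at once if the clipper, the screwdriver or the bottle is lifted, shoved by more than 20 mm or knocked over (distance of any of clipper, screwdriver, bottle from where it was at the start of the episode above 0.02 m or angle between bottle's own z axis and vertical above 0.3 rad).
It also fails if it takes over 51 s, if anything falls off the work surface, if the arm or the gripper's body presses on something with over 40 N, if the wrist force passes 120 N, or if a joint passes its speed limit or range.

ROBOT

A 6-joint arm with a two-finger parallel gripper is mounted at the origin on the work surface. World frame = base frame: x ahead of the robot, y to its left, z up, the work surface at z = 0. Lengths are in mm, angles in rad, forces in N, time in s.
With the tool pointing down it reaches from about 425 to 925 mm from the base axis. Payload 12.5 kg.
Tool frame: the origin (TCP) lies at the very end of the fingers, on their centre line; the grasp point (between the pads) lies 19 mm behind it; z points along the fingers, y is the line along which they close (so a half turn about z gives the same grasp; the last joint's range is limited). The gripper opens to 85 mm and grips with 20 to 120 N. Pads are 22 mm wide; open, the fingers measure 114 mm over their backs; the gripper's body (76 mm by 85 mm) begins 54 mm behind the grasp point. The pads swing forward as they close: fully open they stand 13 mm farther back than shut.
Start: joints at [1.146, 0.491, 1.559, -0, 1.092, -0.106], TCP at [195.875, 593.53, 231.327] pointing down, gripper open.
Joint ranges: [-3.1, 3.1], [-0.84, 2.19], [0.05, 2.79], [-1.13, 4.28], [0.06, 2.93], [-2.69, 2.69]. Speed limits (rad/s): [2.22, 2.22, 2.79, 3.14, 3.14, 3.14].

INTERFACE

Orientations are given as a rotation vector (axis times angle).
In Python, from workcell import ctrl gives the robot as it stands. The module is installed in compiled form; this text tells all that it offers.
- The arm moves only by the tool hand_motion, called after "Call:" as name(argument=value, ...), one argument or row to a line, values as JSON. Schema: {"type":"object","properties":{"increments":{"type":"object","properties":{"aperture":{"type":"array","items":{"type":"number"},"minItems":1,"maxItems":20},"x":{"type":"array","items":{"type":"number"},"minItems":1,"maxItems":20},"y":{"type":"array","items":{"type":"number"},"minItems":1,"maxItems":20},"z":{"type":"array","items":{"type":"number"},"minItems":1,"maxItems":20},"ax":{"type":"array","items":{"type":"number"},"minItems":1,"maxItems":20},"ay":{"type":"array","items":{"type":"number"},"minItems":1,"maxItems":20},"az":{"type":"array","items":{"type":"number"},"minItems":1,"maxItems":20}},"additionalProperties":false,"required":["aperture","x","y","z","ax","ay","az"]},"force":{"type":"number"},"only":{"type":"string"},"quiet":{"type":"boolean"},"lines":{"type":"string"}},"required":["increments"],"additionalProperties":false}. increments is an object with one list for each field, all of the same length, 1 to 20, a row being the entries at one place: aperture (the opening from 0.0 (shut) to 1.0 (fully open)), x, y, z (the shift in parts of the range, where 1.0 means 750 mm), ax, ay, az (a rotation vector in a scale on which 1.0 is 360 degrees); each row is the pose to reach, as a shift and turn from the pose commanded when the call began, along the tool's axes at that moment; what a row does not reach only later rows make up. A row lasts 1/8 s, in which the tool goes at most 62.5 mm and 0.188 rad, less where a joint would pass 70% of its speed; a pose out of reach is approached as far as the arm can. The fingers move at their own pace and stop on an object; force is the grip in N (left out, the last holds). Time passes only in rows, so rows that do not move let the fingers close. The tool returns the time, the measured TCP pose, the force, the opening and the grip force at its end. only (a regular expression) keeps the lines of the reply that match it, lines (a string "A,B") keeps lines A to B, and quiet returns only ok. A shift or turn number past 1, either way, is cut back to 1. Input that does not fit is refused with a message, and nothing moves.
- ctrl.read_state(): the state, without advancing time (a new reading comes with each control period).
- ctrl.get_image(name): name is "scene" or "top" or "wrist"; returns a dict with "color" (384x512x3 uint8, red, green, blue), "depth" (384x512 float32, mm along the optical axis (not along the pixel's ray), 0 where there is no reading), "fov_y" (degrees; the focal length in pixels is half the picture's height over the tangent of half this angle, whatever the lens; pixels are square), "cx", "cy" (the principal point, pixels), "pose" (4x4, takes a point from camera to world coordinates). Camera axes: x right, y up, looking along -z (the intrinsics and any distortion apply to the point x, -y, -z); pixel columns grow to the right and rows downward; lengths in mm; the calibration is good to about 2 mm. The wrist camera is an equidistant fisheye: a pixel r from the principal point sees the ray r / f radians off the axis. A picture is of the moment at which its call begins.
- ctrl.job_done(): hands the job in; it is judged then, once.
Trained networks look in a picture, given as the dict that the camera call returned (one of the last four; its "shot" number tells which), for a name from the list of things; names that differ only in an ending like _2 or _b are one class to them, and where a whole thing is asked for, a point or a joint stands for the part that bears it (a point fixed in the world has none). Each returns a list of dicts, best first, with "score" (0 to 1); they miss things now and then, are a little off and sometimes report something else, mostly with a low value. They report only what shows in the picture. A call takes as long as a camera call. They do not tell look-alikes from the thing itself.
- ctrl.silhouettes(picture, query): "mask" (384x512 bool, what is visible of it) and "centre" ([column, row] in pixels, amid what is visible of it).
The state is a dict: "time": time; "qpos": joint angles; "joint_vel": joint speeds; "effort": joint torques, N m; "position": TCP position; "eef_rot": TCP orientation; "contact_force": force on the tool from outside, world axes, zero at the start; "moment": the same for the moment, N m; "finger_gap": opening from 0.0 (shut) to 1.0 (fully open); "grip_force": force on a finger pad.
Only numpy, scipy, OpenCV 4.12 (cv2) and the standard library are available. Lean on these libraries where they do the work, as an engineer would, in place of code of your own. Each camera call takes 0.05 s, during which the arm holds its last target. There are 200 camera calls.

## Working session

There is one attempt and no reset: what is moved stays moved. The work goes in short steps, Python scripts to look and compute and a tool call to move; the robot and the scene stay as the last step left them, time stands still between calls to the robot, and variables do not carry over. Pictures are saved under pics/ and viewed, at most 10 in all, crops included, and the job is handed in when it is done.

```bash
mkdir -p pics; cat > h.py <<'E'
import numpy as np, cv2
from workcell import ctrl
def pts(im):
    d=im["depth"]; f=192/np.tan(np.radians(im["fov_y"])/2)
    v,u=np.mgrid[0:384,0:512]
    P=np.stack([(u-im["cx"])/f*d,-(v-im["cy"])/f*d,-d],-1)
    return P@im["pose"][:3,:3].T+im["pose"][:3,3]
E
python3 - <<'E'
from h import *
s=ctrl.read_state(); print(s)
ims=[]
for n in("scene","top"):
    im=ctrl.get_image(n); W=pts(im); ims.append(im["color"])
    np.savez(n+".npz",W=W,d=im["depth"],c=im["color"])
    print(n,im["fov_y"],im["pose"].round(2).tolist())
    for q in("oiler","cap_top","indicator","clipper","screwdriver","bottle"):
        for r in ctrl.silhouettes(im,q)[:4]:
            m=r["mask"]&(im["depth"]>0)
            p=W[m]
            if len(p): print(q,round(r["score"],2),np.round(r["centre"]),m.sum(),np.median(p,0).round(),"zmax",np.percentile(p[:,2],98).round(), np.ptp(p,0).round())
    cv2.imwrite(f"pics/{n}.png",cv2.resize(im["color"][:,:,::-1],(800,600)))
E
```

```text
{'time': 0.0, 'qpos': array([ 1.14641405e+00,  4.91565976e-01,  1.55945111e+00,  1.92056374e-05,
        1.09170629e+00, -1.05601991e-01]), 'joint_vel': array([-6.86468201e-04, -3.23299290e-06, -4.78457227e-07, -2.59050145e-03,
        1.43019716e-03,  2.77419810e-03]), 'effort': array([ 1.04901450e-03, -6.18458104e+01, -2.61593091e+01, -1.66444966e-04,
        4.08484892e-03, -2.68227296e-06]), 'position': array([195.76168192, 593.3113354 , 230.72318359]), 'eef_rot': array([-4.98585426e-01, -3.10145936e+00,  1.70695559e-03]), 'contact_force': array([-1.11511648, -0.15287383,  0.23346643]), 'moment': array([-0.01244075, -0.02170046, -0.01023372]), 'grip_force': 0.0, 'finger_gap': 1.0032922755969955}
scene 55.70609011157183 [[0.49, -0.5, 0.71, 1417.07], [0.87, 0.29, -0.4, -471.99], [-0.0, 0.82, 0.58, 807.07], [0.0, 0.0, 0.0, 1.0]]
oiler 0.94 [266. 218.] 1639 [636.  -9.  45.] zmax 166.0 [372. 203. 168.]
oiler 0.71 [ 71. 284.] 4745 [ 641. -572.   53.] zmax 225.0 [480. 158. 228.]
oiler 0.57 [382. 160.] 2321 [566. 565.  63.] zmax 225.0 [385. 398. 229.]
cap_top 0.59 [ 55. 233.] 556 [ 618. 
[... 566 characters left out ...]
 570.  35.] zmax 227.0 [266. 159. 242.]
oiler 0.66 [390. 181.] 1899 [ 607. -557.   29.] zmax 226.0 [272. 170. 247.]
oiler 0.56 [256. 179.] 934 [616.   5.  17.] zmax 168.0 [194. 109. 184.]
cap_top 0.68 [100. 199.] 197 [552. 583. 223.] zmax 232.0 [58. 59. 28.]
cap_top 0.55 [255. 177.] 102 [624.   5. 164.] zmax 173.0 [44. 40. 21.]
cap_top 0.51 [405. 181.] 181 [ 613. -572.  222.] zmax 232.0 [51. 59. 25.]
indicator 0.65 [292. 192.] 143 [ 579. -151.   21.] zmax 33.0 [180.  28.  50.]
clipper 0.92 [216. 183.] 335 [617. 156.  35.] zmax 46.0 [150.  52.  44.]
screwdriver 0.48 [290. 193.] 135 [ 575. -151.   22.] zmax 33.0 [93. 27. 40.]
bottle 0.54 [250. 145.] 69 [767.  22.  68.] zmax 103.0 [32. 35. 98.]
```

Look-alikes, scene picture: oiler (266,218) with its cap at 165 mm, and oilers (71,284) and (382,160) with caps at about 225 mm. I choose (266,218) because only its cap height fits. I'll check it in a close crop.

```bash
python3 - <<'E'
from h import *
a=np.load("scene.npz");b=np.load("top.npz")
for z in(a,b):
    W=z["W"]; x,y,h=W[...,0],W[...,1],W[...,2]
    near=(abs(x-622)<130)&(abs(y-3)<100)&(z["d"]>0)
    p=W[near&(h>155)&(h<175)]; print("cap",len(p),p.mean(0).round(1),p.min(0).round(),p.max(0).round(), ((p.min(0)+p.max(0))/2).round(1))
    q=W[near&(h>6)&(h<20)]; print("base",cv2.minAreaRect(q[:,:2].astype(np.float32)))
    for lo,hi in((76,96),):
        q=W[near&(h>lo)&(h<hi)&(np.hypot(x-622,y-3)>35)]; 
        for s in(q[q[:,0]<622],q[q[:,0]>622]):
            if len(s): print("turr/res",len(s),((s.min(0)+s.max(0))/2).round(1),s.max(0).round(1))
c1=cv2.resize(a["c"][150:280,190:330,::-1],None,fx=3.5,fy=3.5,interpolation=cv2.INTER_CUBIC)
c2=cv2.resize(b["c"][115:245,205:310,::-1],None,fx=3,fy=3.5,interpolation=cv2.INTER_CUBIC)
cv2.imwrite("pics/crop.png",np.hstack([c1[:,:480],c2])[:, :800])
E
```

```text
cap 121 [ 6.227e+02 -6.000e-01  1.645e+02] [595. -20. 157.] [641.  25. 170.] [618.2   2.2 163.5]
base ((620.85009765625, 2.7480926513671875), (199.19073486328125, 254.6566925048828), 89.51544952392578)
turr/res 103 [561.9  -7.2  83.2] [584.9  16.8  89.8]
turr/res 68 [673.6   8.4  85.1] [692.1  20.8  94.2]
cap 103 [621.7   4.7 163.7] [600. -15. 155.] [645.  24. 173.] [622.3   4.6 164.1]
base ((621.5625610351562, 2.7060928344726562), (199.74346923828125, 257.2772521972656), 89.4266128540039)
turr/res 93 [565.4  -2.7  86.7] [586.3  17.9  95.9]
turr/res 48 [674.   13.8  85.6] [694.8  28.1  95.3]
```

View pics/crop.png

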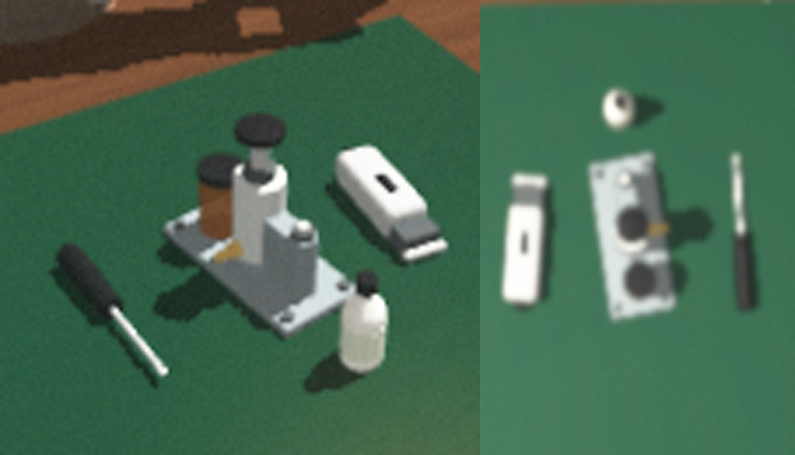

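View pics/scene.png

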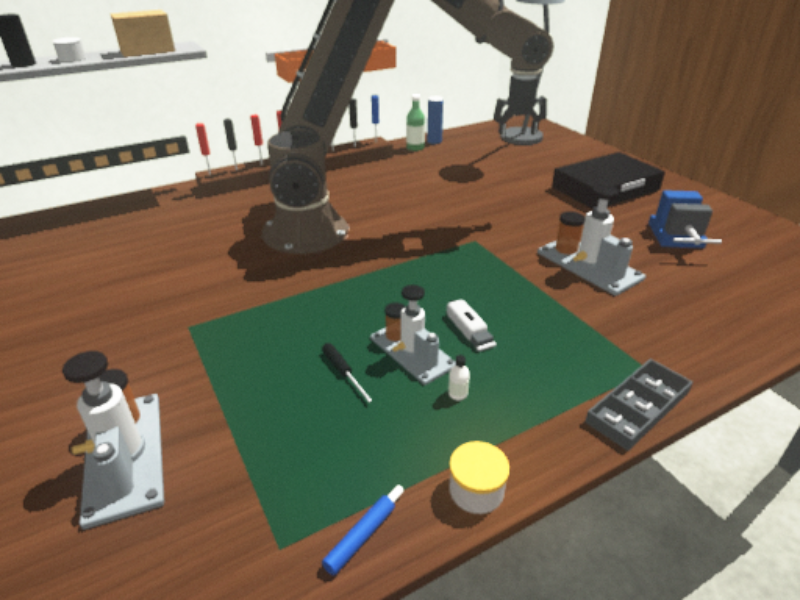

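The crop confirms the choice. The small oiler stands on the green mat, with its cap at (412,293) in the scene view and the turret with its pin at (427,340) on the far (+x) side. The pin is retracted. The bigger oilers stand left and right, at (85,440) and (595,245). I'll move above its cap with the fingers shut.

Careful with the scale: shifts go in shares of 750 mm and turns go in shares of 360 degrees. That gives: -589 mm is -0.7853, -426 mm is -0.568.

Call:
hand_motion(
  increments={"aperture": [0,0,0,0,0,0,0,0,0,0,0,0,0,0,0,0],"x": [-0.7853,-0.7853,-0.7853,-0.7853,-0.7853,-0.7853,-0.7853,-0.7853,-0.7853,-0.7853,-0.7853,-0.7853,-0.7853,-0.7853,-0.7853,-0.7853],"y": [-0.568,-0.568,-0.568,-0.568,-0.568,-0.568,-0.568,-0.568,-0.568,-0.568,-0.568,-0.568,-0.568,-0.568,-0.568,-0.568],"z": [0.0347,0.0347,0.0347,0.0347,0.0347,0.0347,0.0347,0.0347,0.0347,0.0347,0.0347,0.0347,0.0347,0.0347,0.0347,0.0347],"ax": [0,0,0,0,0,0,0,0,0,0,0,0,0,0,0,0],"ay": [0,0,0,0,0,0,0,0,0,0,0,0,0,0,0,0],"az": [0,0,0,0,0,0,0,0,0,0,0,0,0,0,0,0]},
)

```text
time: 2.7
position: [621.4, 5.3, 205.6]
eef_rot: [0.497, 3.102, 0.0]
contact_force: [-0.6, 0.2, -0.8]
finger_gap: 0.001
grip_force: 0.0
```

```bash
python3 - <<'E'
from h import *
s=ctrl.read_state(); print(s["position"],s["eef_rot"],s["finger_gap"],s["contact_force"])
im=ctrl.get_image("scene"); W=pts(im); a=im["color"][150:280,190:330,::-1]
w=ctrl.get_image("wrist"); 
cv2.imwrite("pics/c2.png",np.hstack([cv2.resize(a,(400,371)),cv2.resize(w["color"][:,:,::-1],(400,371))]))
E
```

```text
[621.42128743   5.28740328 205.62114617] [4.96691474e-01 3.10170358e+00 2.20803394e-04] 0.0013543872423136328 [-0.61086682  0.22920372 -0.82776859]
```

View pics/c2.png

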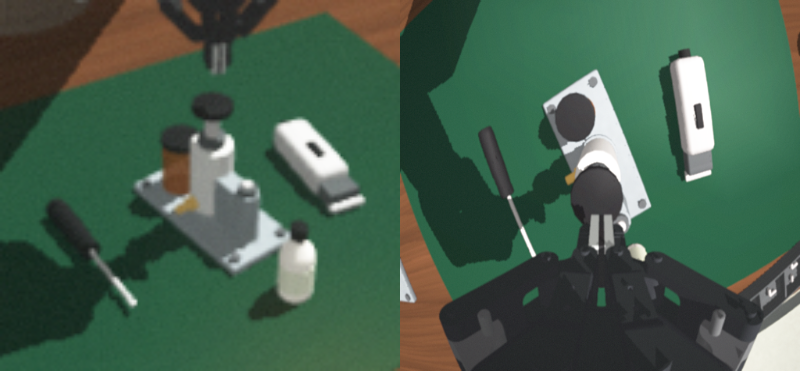

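The fingertips are over the cap, at (212,70) with the cap at (212,105). I'll do one cautious test stroke.

Scaled: 63 mm is 0.084, 60 mm is 0.08.

Call:
hand_motion(
  increments={"aperture": [0,0,0,0,0,0],"x": [0,0,0,0,0,0],"y": [0,0,0,0,0,0],"z": [0.048,0.056,0.0693,0.08,0.084,0.084],"ax": [0,0,0,0,0,0],"ay": [0,0,0,0,0,0],"az": [0,0,0,0,0,0]},
)

```text
time: 3.55
position: [621.5, 4.6, 144.0]
eef_rot: [-0.498, -3.102, -0.0]
contact_force: [-6.3, 0.1, 10.9]
finger_gap: -0.001
grip_force: 5.6
```

Scaled: 3 mm is 0.004.

Call:
hand_motion(
  increments={"aperture": [0,0],"x": [0,0],"y": [0,0],"z": [0.004,0.004],"ax": [0,0],"ay": [0,0],"az": [0,0]},
)

```text
time: 3.8
position: [621.5, 4.6, 141.2]
eef_rot: [0.498, 3.102, 0.0]
contact_force: [-6.2, 0.9, 11.0]
finger_gap: -0.0
grip_force: 6.1
```

Call:
hand_motion(
  increments={"aperture": [0,0,0,0,0,0,0,0,0,0,0,0,0,0],"x": [0,0,0,0,0,0,0,0,0,0,0,0,0,0],"y": [0,0,0,0,0,0,0,0,0,0,0,0,0,0],"z": [-0.0187,-0.0347,-0.0347,-0.0187,-0.0027,0,0,-0.0187,-0.0347,-0.0347,-0.0187,-0.0027,0,0],"ax": [0,0,0,0,0,0,0,0,0,0,0,0,0,0],"ay": [0,0,0,0,0,0,0,0,0,0,0,0,0,0],"az": [0,0,0,0,0,0,0,0,0,0,0,0,0,0]},
)

```text
time: 5.55
position: [621.9, 4.3, 140.4]
eef_rot: [0.498, 3.1, 0.0]
contact_force: [-5.7, -0.1, 23.0]
finger_gap: -0.003
grip_force: 11.5
```

```bash
python3 - <<'E'
from h import *
im=ctrl.get_image("scene"); W=pts(im);x,y,h=W[...,0],W[...,1],W[...,2]
q=W[(np.hypot(x-682,y-11)<20)&(h>70)&(h<130)]; print(len(q),np.sort(q[:,2])[-12:].round(1))
cv2.imwrite("pics/c3.png",cv2.resize(im["color"][150:280,190:330,::-1],(646,600),interpolation=cv2.INTER_CUBIC))
E
```

```text
79 [ 95.   95.1  96.4  96.7  97.1  98.4  99.3  99.9 100.8 101.1 102.9 104. ]
```

View pics/c3.png

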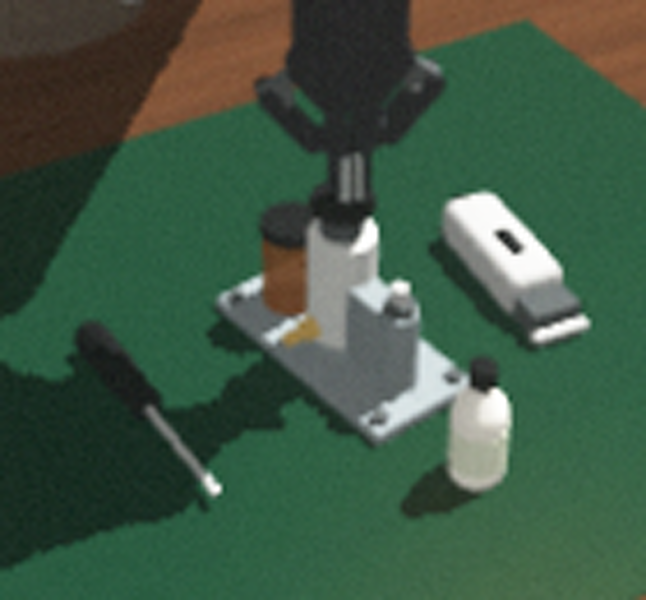

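The cap is at its stop (23 N) and the pin at (400,295) has risen about 10 mm. The bystanders haven't moved. I'll keep pumping.

Scaled: -26 mm is -0.0347, -14 mm is -0.0187.

Call:
hand_motion(
  increments={"aperture": [0,0,0,0,0,0,0,0,0,0,0,0,0,0],"x": [0,0,0,0,0,0,0,0,0,0,0,0,0,0],"y": [0,0,0,0,0,0,0,0,0,0,0,0,0,0],"z": [-0.0187,-0.0347,-0.0347,-0.0187,-0.0027,0,0,-0.0187,-0.0347,-0.0347,-0.0187,-0.0027,0,0],"ax": [0,0,0,0,0,0,0,0,0,0,0,0,0,0],"ay": [0,0,0,0,0,0,0,0,0,0,0,0,0,0],"az": [0,0,0,0,0,0,0,0,0,0,0,0,0,0]},
)

```text
time: 7.35
position: [621.9, 4.4, 140.3]
eef_rot: [0.498, 3.1, 0.0]
contact_force: [-5.0, -0.2, 23.6]
finger_gap: -0.0
grip_force: 12.1
```

Call:
hand_motion(
  increments={"aperture": [0,0,0,0,0,0,0,0,0,0,0,0,0,0],"x": [0,0,0,0,0,0,0,0,0,0,0,0,0,0],"y": [0,0,0,0,0,0,0,0,0,0,0,0,0,0],"z": [-0.0187,-0.0347,-0.0347,-0.0187,-0.0027,0,0,-0.0187,-0.0347,-0.0347,-0.0187,-0.0027,0,0],"ax": [0,0,0,0,0,0,0,0,0,0,0,0,0,0],"ay": [0,0,0,0,0,0,0,0,0,0,0,0,0,0],"az": [0,0,0,0,0,0,0,0,0,0,0,0,0,0]},
)

```text
time: 9.1
position: [622.0, 4.3, 140.4]
eef_rot: [0.498, 3.1, -0.0]
contact_force: [-4.8, -0.2, 24.6]
finger_gap: -0.004
grip_force: 12.3
```

Call:
hand_motion(
  increments={"aperture": [0,0,0,0,0,0,0,0],"x": [0,0,0,0,0,0,0,0],"y": [0,0,0,0,0,0,0,0],"z": [-0.0187,-0.0533,-0.0933,-0.1333,-0.1333,-0.1333,-0.1333,-0.1333],"ax": [0,0,0,0,0,0,0,0],"ay": [0,0,0,0,0,0,0,0],"az": [0,0,0,0,0,0,0,0]},
)

```text
time: 10.1
position: [621.5, 4.4, 238.3]
eef_rot: [-0.498, -3.1, 0.0]
contact_force: [0.1, -0.0, 0.2]
finger_gap: 0.0
grip_force: 0.0
```

```bash
python3 - <<'E'
from h import *
im=ctrl.get_image("scene"); W=pts(im);x,y,h=W[...,0],W[...,1],W[...,2]
q=W[(np.hypot(x-682,y-11)<20)&(h>70)&(h<130)]; print(len(q),np.sort(q[:,2])[-12:].round(1))
q=W[(np.hypot(x-622,y-4)<20)&(h>130)&(h<180)]; print(len(q),np.median(q[:,2]))
cv2.imwrite("pics/c4.png",cv2.resize(im["color"][150:280,190:330,::-1],(646,600),interpolation=cv2.INTER_CUBIC))
E
```

```text
93 [110.5 111.  111.2 112.2 112.3 113.3 113.4 113.9 114.4 115.1 115.4 116.9]
105 165.4929291961139
```

View pics/c4.png

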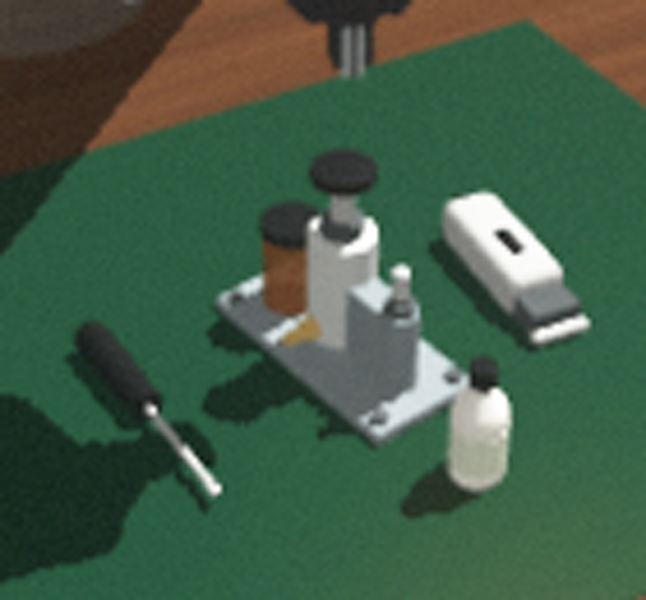

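The pin's tip at (400,270) stands about 25 mm out with the dark ring at its foot, and the cap is back up. It rose 13 mm over two strokes, so it has popped. More pumping does no harm, so I'll add one stroke and check that the height stays the same.

Scaled: 100 mm is 0.1333, 97 mm is 0.1293.

Call:
hand_motion(
  increments={"aperture": [0,0,0,0,0,0,0,0,0,0,0,0,0,0,0,0,0,0],"x": [0,0,0,0,0,0,0,0,0,0,0,0,0,0,0,0,0,0],"y": [0,0,0,0,0,0,0,0,0,0,0,0,0,0,0,0,0,0],"z": [0.0533,0.096,0.1147,0.1293,0.1333,0.1333,0.1147,0.08,0.04,0,0,0,0,0,0,0,0,0],"ax": [0,0,0,0,0,0,0,0,0,0,0,0,0,0,0,0,0,0],"ay": [0,0,0,0,0,0,0,0,0,0,0,0,0,0,0,0,0,0],"az": [0,0,0,0,0,0,0,0,0,0,0,0,0,0,0,0,0,0]},
)

```text
time: 12.4
position: [621.7, 4.4, 239.3]
eef_rot: [0.499, 3.102, 0.0]
contact_force: [-0.3, 0.3, -0.4]
finger_gap: 0.002
grip_force: 0.0
```

```bash
python3 - <<'E'
from h import *
im=ctrl.get_image("scene"); W=pts(im);x,y,h=W[...,0],W[...,1],W[...,2]
q=W[(np.hypot(x-682,y-11)<20)&(h>70)&(h<130)]; print(len(q),np.sort(q[:,2])[-12:].round(1))
q=W[(np.hypot(x-622,y-4)<20)&(h>130)&(h<180)]; print(len(q),np.median(q[:,2]))
cv2.imwrite("pics/c5.png",cv2.resize(im["color"][150:280,190:330,::-1],(646,600),interpolation=cv2.INTER_CUBIC))
E
```

```text
94 [109.3 110.2 111.2 112.4 112.4 113.2 113.4 113.7 113.8 114.  114.3 115.9]
104 165.25812369325166
```

View pics/c5.png

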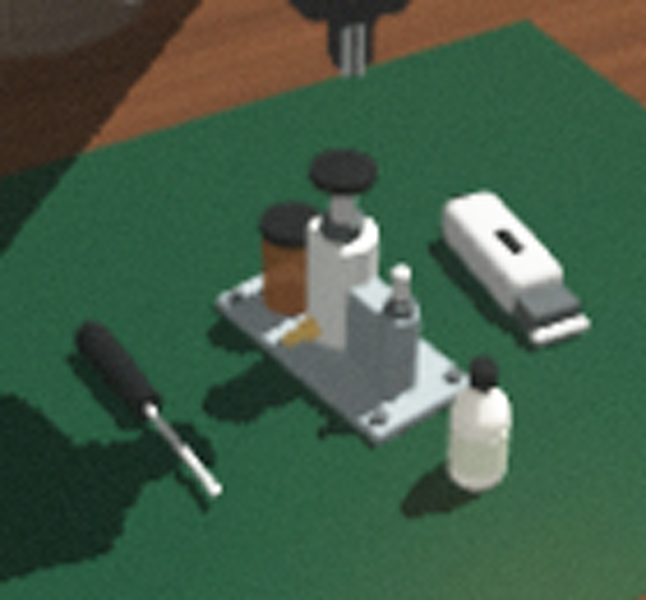

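The pin's tip is unchanged at (400,270), so it is fully out. The cap is up, nothing else has moved and the arm is clear.

```bash
python3 -c "
from workcell import ctrl
print(ctrl.job_done())"
```

```text
the job is handed in; nothing more can be done
None
```

I pumped the small oiler's plunger until its indicator pin popped fully out, left the plunger up and the clipper, screwdriver and bottle undisturbed, and handed the job in; it returned no verdict.

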